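# Arm the board and press start on the tester

## Robot

A 6-joint arm with a two-finger parallel gripper is mounted at the origin on the work surface. World frame = base frame: x ahead of the robot, y to its left, z up, the work surface at z = 0. Lengths are in mm, angles in degrees, forces in N, time in s.
With the tool pointing down it reaches from about 325 to 925 mm from the base axis. Payload 3.1 kg.
Tool frame: the origin (TCP) lies at the very end of the fingers, on their centre line; the grasp point (between the pads) lies grasp_offset behind it (grasp_offset is the distance from the TCP to the grasp point, in mm); z points along the fingers, x is the direction in which the jaws open and shut, and the axes are right-handed (so a half turn about z gives the same grasp; the last joint's range is limited). The gripper opens to 85 mm and grips with 20 to 120 N. Pads are 22 mm wide; open, the fingers measure 114 mm over their backs; the gripper's body (76 mm by 85 mm) begins 54 mm behind the grasp point. The pads swing forward as they close: fully open they stand 13 mm farther back than shut.
Start: joints at [70.061, 12.427, 92.441, -0, 75.132, -6.429], TCP at [145.993, 607.721, 231.3] pointing down, gripper open.
Joint ranges: [-157.48, 157.48], [-44.54, 120.13], [17.64, 146.25], [-64.5, 244.5], [7.68, 150.69], [-147.95, 147.95]. Speed limits (degrees/s): [159.86, 159.86, 180, 180, 180, 180].

## Interface

Orientations are given as [roll, pitch, yaw] about the fixed x, y, z axes, in that order (R = Rz(yaw) Ry(pitch) Rx(roll)).
In Python, from station import * gives the robot as it stands. Calls block until the motion is done:
- goto(position, orientation): joint-space move of the TCP to a pose.
- move_l(position, attitude=None, speed=150): straight line of the TCP; attitude=None keeps the orientation; speed is the mean speed in mm/s.
- move_j(angles): joint-space move.
- grip(opening, squeeze=None): finger opening in mm; squeeze is the grip in N (None keeps the last); returns when the fingers have stopped.
- wait(seconds).
- solve_ik(position, orientation): joint angles nearest the present ones, or None.
- get_obs(): the state.
- get_image(name): name is "scene" or "top" or "wrist"; returns the picture (384x512x3 uint8, red, green, blue); there is no depth.
- get_calibration(name): a dict with "fx", "fy", "cx", "cy" (pixels), "R" (3x3) and "t" (3): a world point X has camera coordinates R X + t; the wrist camera has in their place "mount" (4x4, takes a point from camera to tool coordinates, whose origin is the TCP and whose axes are the tool frame's). Camera axes: x right, y down, z forward; pixel columns grow to the right and rows downward; lengths in mm; the calibration is good to about 2 mm. A picture is of the moment at which its call begins: read the wrist's pose just before it. get_calibration takes no time and is no camera call.
A pose or a line that the arm cannot do raises Unreachable and nothing moves.
- sign_off(): hands the job in, once; it reports no verdict.
Trained networks look in the newest picture that a camera, given by its name, has taken for a name from the list of things; names that differ only in an ending like _2 or _b are one class to them, and where a whole thing is asked for, a point or a joint stands for the part that bears it (a point fixed in the world has none). Each returns a list of dicts, best first, with "score" (0 to 1); they miss things now and then, are a little off and sometimes report something else, mostly with a low value. They report only what shows in the picture. A call takes as long as a camera call.
- spot_in(name, camera): "extent" ([centre column, centre row, width, height] in pixels, round what is visible of it).
- regions_of(name, camera): "region" (384x512 bool, what is visible of it) and "extent" ([centre column, centre row, width, height] in pixels, round what is visible of it).
The state is a dict: "t": time; "joint_pos": joint angles; "qvel": joint speeds; "effort": joint torques, N m; "tcp_pos": TCP position; "ee_rot": TCP orientation; "wrist_force": force on the tool from outside, world axes, zero at the start; "moment": the same for the moment, N m; "grip_width": finger opening in mm.
Only numpy, scipy, OpenCV 4.12 (cv2) and the standard library are available. Lean on these libraries where they do the work, as an engineer would, in place of code of your own. Each camera call takes 0.05 s, during which the arm holds its last target. There are 200 camera calls.

## Task

Start the test of the circuit board, using only the fingertips: gently push the white key on the board all the way in so that it stays in, and only then press the green button on the tester right down for a moment, let it spring back, and withdraw. Leave the blue key, the red and yellow buttons and the loose things on the bench alone, and do not pick up or shift the board.

Things in the scene. Friction and masses are not known exactly. Their poses are not given: they have to be found in the camera images.
- tester: fixed bench instrument, a grey box with a white panel on top, 180 (its x) x 260 (its y) x 70 mm high, origin under its centre. Along the panel's near edge, 45 mm from the middle towards its -x, stand three round push buttons 75 mm apart (green, red, yellow, in any order); behind them are a display and an aluminium dial that rises 20 mm over the panel.
- board: green circuit board fixed in a loose black carrier tray, 170 (x) x 210 (y) mm, about 0.8 kg, the board's upper face 18 mm above the bench; origin under the tray's centre, on the bench, z up. The keys are in its -x half, white at x -35, y +45 mm and blue at x -35, y -45 mm; fixed components up to 30 mm tall fill the +x half.
- white_key (a joint): travel of the white key on the circuit board, m: 0 = out, 0.009 = fully in. This is the key to press; it counts as in from 0.006. It slides straight down, takes about 3 N to move and has no spring: it stays where it is pushed.
- white_key_top (a point): centre of the top face of the white key, a round white cap of 24 mm diameter in a square black 32 mm housing; when out, its top stands 14 mm above the housing and 44 mm above the bench. z is up. It moves with the key.
- blue_key (a joint): travel of the blue key on the circuit board, m: 0 = out, 0.009 = fully in. Not to be moved. It slides straight down, takes about 3 N to move and has no spring: it stays where it is pushed.
- blue_key_top (a point): centre of the top face of the blue key, a round blue cap of 24 mm diameter in a square black 32 mm housing; when out, its top stands 14 mm above the housing and 44 mm above the bench. z is up. It moves with the key.
- green (a joint): travel of the green button on the tester, m: 0 = up, 0.008 = fully down. Start; it counts as pressed from 0.004. Spring return: about 2 N to start it moving, 6 N at the bottom.
- green_top (a point): centre of the top face of the green button, a round green cap of 28 mm diameter in a round black 44 mm housing 12 mm high on the tester's panel; when up, its top is 12 mm above the housing and 94 mm above the bench. It moves with the button.
- green_base: black housing of the green button, fixed on the panel; origin at the centre of its underside, on the panel 70 mm above the bench.
- red (a joint): travel of the red button on the tester, m: 0 = up, 0.008 = fully down. Stop; not to be pressed. Spring return: about 2 N to start it moving, 6 N at the bottom.
- red_top (a point): centre of the top face of the red button, a round red cap of 28 mm diameter in a round black 44 mm housing 12 mm high on the tester's panel; when up, its top is 12 mm above the housing and 94 mm above the bench. It moves with the button.
- red_base: black housing of the red button, fixed on the panel; origin at the centre of its underside, on the panel 70 mm above the bench.
- yellow (a joint): travel of the yellow button on the tester, m: 0 = up, 0.008 = fully down. Not to be pressed. Spring return: about 2 N to start it moving, 6 N at the bottom.
- yellow_top (a point): centre of the top face of the yellow button, a round yellow cap of 28 mm diameter in a round black 44 mm housing 12 mm high on the tester's panel; when up, its top is 12 mm above the housing and 94 mm above the bench. It moves with the button.
- yellow_base: black housing of the yellow button, fixed on the panel; origin at the centre of its underside, on the panel 70 mm above the bench.
- bottle: loose clear bottle with a white cap, 60 mm diameter, 150 mm high; origin at the centre of its underside. Bystander.
- multimeter: loose yellow multimeter lying flat, 85 (x) x 170 (y) x 42 mm; origin at the centre of its underside. Bystander.
- transformer: loose small transformer standing on the bench, dark core with a yellow and red coil, 44 (x) x 60 (y) x 46 mm; origin at the centre of its underside. Bystander.
- spool: loose spool of solder, silver grey, standing on its flange, 56 mm diameter, 40 mm high; origin at the centre of its underside. Bystander.

How it is judged:
By the outcome, as a careful person would: the job done as asked, in the order asked, and still so for the second after the job is handed in, with the robot touching nothing.
It also fails if it takes over 48 s, if anything falls off the work surface, if the arm or the gripper's body presses on something with over 40 N, if the wrist force passes 120 N, or if a joint passes its speed limit or range.

## Working session

There is one attempt and no reset: what is moved stays moved. The work goes in short steps, each a Python script; the robot and the scene stay as the last script left them, time stands still between calls to the robot, and variables do not carry over. Pictures are saved under pics/ and viewed, about 8 in all and at most 12, crops included, and the job is handed in when it is done.

```bash
mkdir -p pics; cat > h.py <<'E'
from station import *
import numpy as np, cv2
def pix2w(c,uv,z,R=None,t=None):
    d=np.array([(uv[0]-c["cx"])/c["fx"],(uv[1]-c["cy"])/c["fy"],1.])
    if R is None: R,t=np.array(c["R"]),np.array(c["t"])
    o=-R.T@t; d=R.T@d
    return o+d*(z-o[2])/d[2]
def save(n,im): cv2.imwrite("pics/"+n,cv2.cvtColor(im,cv2.COLOR_RGB2BGR))
E
python3 - <<'E'
from h import *
print(get_obs())
H=dict(white_key_top=44,blue_key_top=44,green_top=94,red_top=94,yellow_top=94,board=18,tester=70,bottle=150,multimeter=42,transformer=46,spool=40)
ims=[]
for cam in("top","scene"):
    im=get_image(cam); ims.append(im);c=get_calibration(cam)
    for n,z in H.items():
        for r in spot_in(n,cam)[:2]:
            e=r["extent"]; print(cam,n,round(r["score"],2),np.round(e,1),pix2w(c,e[:2],z).round(1))
save("top.png",cv2.resize(ims[0],(800,600)));save("scene.png",cv2.resize(ims[1],(800,600)))
E
```

```text
{'t': 0.0, 'joint_pos': array([ 7.00607631e+01,  1.24775494e+01,  9.25265805e+01,  1.60199145e-03,
        7.51315004e+01, -6.42917899e+00]), 'qvel': array([ 0.02629362,  0.01467764, -0.03559441,  0.0365371 ,  0.04616172,
        0.01150989]), 'effort': array([-1.59190076e-03, -3.96838546e+01, -3.03852725e+01, -3.84068408e-04,
        9.75290226e-03,  7.23631587e-06]), 'tcp_pos': array([145.71425039, 606.96015553, 229.97698923]), 'ee_rot': array([-1.79983275e+02,  1.34604043e-01,  7.64895489e+01]), 'wrist_force': array([-0.49949597,  0.18727385,  0.51363538]), 'moment': array([-0.00934894,  0.02986539,  0.00017437]), 'grip_width': 85.62565568152218}
top white_key_top 0.39 [329.2 225.3   9.6   5.5] [ 521.6 -158.1   44. ]
top green_top 0.56 [129.1 241.9  13.5  15.1] [476.  267.3  94. ]
top red_top 0.61 [201.2 232.8  11.7   8.4] [498.  117.6  94. ]
top board 0.92 [340.6 204.4 109.2  92.6] [ 570.9 -188.3   18. ]
top board 0.66 [353.1 262.4  26.1  19.5] [ 440.8 -216.3   18. ]
top tester 0.93 [165.1 220.1 125.6  96. ] [524.2 199.2  70. ]
top bottle 0.95 [147.2 155.1  36.9  31.9] [649.4 224
[... 234 characters left out ...]
71.2  22.5  20.8] [418.3 -11.6  40. ]
top spool 0.24 [324.3 136.9  82.4  48.4] [ 721.8 -147.3   40. ]
scene red_top 0.46 [300.  143.1  13.4  13.3] [503.1 116.7  94. ]
scene yellow_top 0.52 [328.4 130.4   9.5   9.7] [496.9 190.5  94. ]
scene board 0.58 [183.2 241.5 118.4 109. ] [ 585.8 -193.    18. ]
scene tester 0.64 [338.7 158.1 139.4 112.2] [559.2 185.7  70. ]
scene bottle 0.88 [385.  184.1  35.7  51.9] [695.5 197.2 150. ]
scene multimeter 0.93 [226.2 294.2  90.6  81.4] [ 737.3 -153.8   42. ]
scene transformer 0.82 [153.6 191.4  28.   30.2] [ 459.5 -214.    46. ]
scene spool 0.82 [231.8 156.8  24.1  29.5] [438.4 -21.7  40. ]
scene spool 0.42 [224.9 295.   88.5  81.8] [ 737.  -156.5   40. ]
```

View pics/top.png

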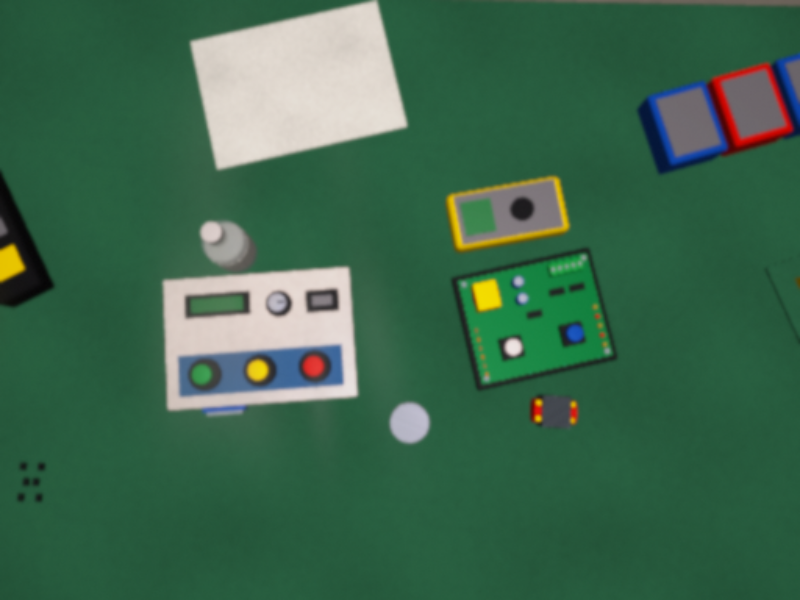

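View pics/scene.png

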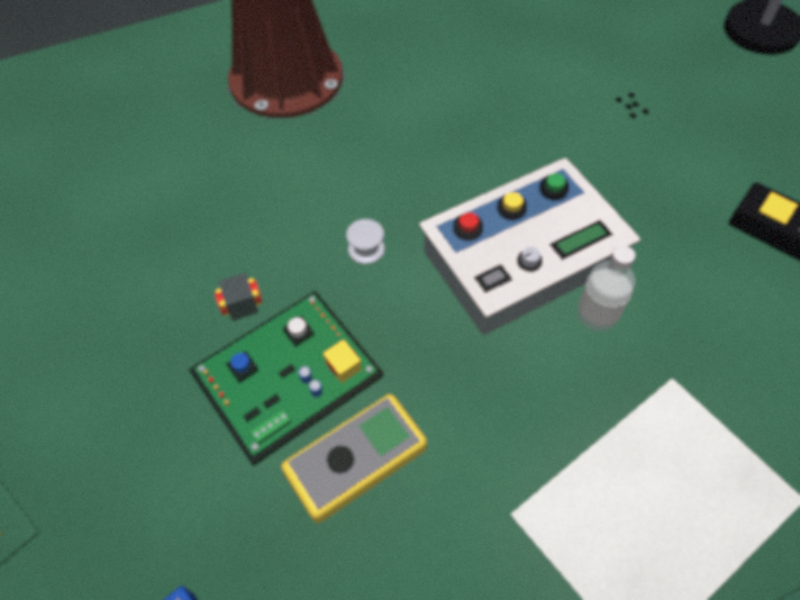

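The top view shows the white key at about (512,347) and the blue key at (574,333). The tester's buttons, left to right, are green (202,374), yellow (258,370) and red (314,366), all in 800x600 pixels, and the scene view agrees. Next I'll shut the fingers and look down over the white key with the wrist camera.

```bash
cat >> h.py <<'E'
from scipy.spatial.transform import Rotation as Ro
def wristcal():
    c=get_calibration("wrist"); o=get_obs(); M=np.array(c["mount"])
    T=np.eye(4);T[:3,:3]=Ro.from_euler("xyz",o["ee_rot"],degrees=True).as_matrix();T[:3,3]=o["tcp_pos"]
    E=np.linalg.inv(T@M); return c,E[:3,:3],E[:3,3]
def look(fn,names):
    c,R,t=wristcal(); im=get_image("wrist"); save(fn,im)
    for n,z in names.items():
        for r in regions_of(n,"wrist")[:2]:
            vv,uu=np.nonzero(r["region"]); e=r["extent"]
            print(n,round(r["score"],2),np.round(e,1),"ext",pix2w(c,e[:2],z,R,t).round(1),"reg",pix2w(c,(uu.mean(),vv.mean()),z,R,t).round(1))
    return im
E
python3 - <<'E'
from h import *
print(np.round(get_calibration("wrist")["mount"],3).tolist())
grip(0)
goto([500,-155,190],[180,0,-10])
o=get_obs();print(o["t"],o["tcp_pos"],o["ee_rot"],o["wrist_force"],o["grip_width"],o["joint_pos"])
look("w1.png",dict(white_key_top=44,blue_key_top=44,board=18))
c=get_calibration("top");print(pix2w(c,(327.7,222),44),pix2w(c,(129.3,239.4),94))
E
```

```text
[[1.0, 0.0, 0.001, 0.239], [-0.001, 0.963, 0.269, -67.658], [-0.001, -0.269, 0.963, -142.714], [0.0, 0.0, 0.0, 1.0]]
4.925 [ 500.25729376 -154.35013505  190.04899009] [-1.79988585e+02 -7.57577058e-03 -9.93690863e+00] [ 0.46408831 -0.48688207  0.34083791] -0.14020522149163236 [-2.48387158e+01  2.33257649e+00  1.08299289e+02  1.38690053e-02
  6.93637494e+01 -1.49066954e+01]
white_key_top 0.88 [281.9 173.5  27.9  27.8] ext [ 530.3 -155.8   44. ] reg [ 529.2 -154.4   44. ]
blue_key_top 0.58 [313.6 252.3  25.8  23.1] ext [ 549.  -237.6   44. ] reg [ 549.8 -239.3   44. ]
board 0.71 [321.5 171.1 224.8 227.5] ext [ 570.3 -166.3   18. ] reg [ 575.5 -172.9   18. ]
[ 528.83191987 -154.76966841   44.        ] [481.15861146 267.180058    94.        ]
```

View pics/w1.png

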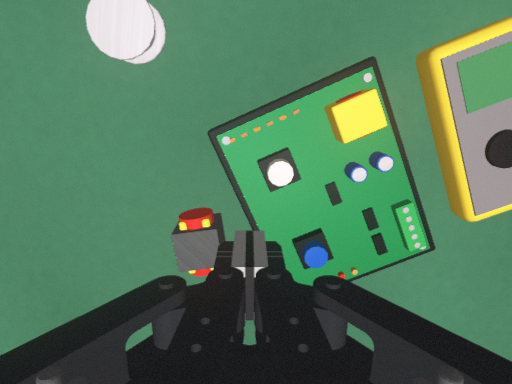

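The wrist view shows the white cap at (281,173), with the blue one well apart at (315,255). The wrist and top cameras both put the white key at about (529,-155). I'll press it in 1 mm steps, watching the force.

```bash
cat >> h.py <<'E'
def press(x,y,z0,zmin,fmax,step=1.0):
    """lower in small steps until force fmax or zmin; prints z and force"""
    z=z0
    while z>zmin:
        z-=step; move_l([x,y,z],speed=20)
        o=get_obs(); f=o["wrist_force"]; print(round(z,1),o["tcp_pos"].round(1),f.round(1))
        if np.linalg.norm(f)>fmax: break
    return z
E
python3 - <<'E'
from h import *
move_l([529,-155,75],speed=150); move_l([529,-155,48],speed=60)
print(get_obs()["wrist_force"])
press(529,-155,48,32,9)
move_l([529,-155,75],speed=60);move_l([500,-155,190],speed=150)
print(get_obs()["t"],get_obs()["wrist_force"])
look("w2.png",dict(white_key_top=35,blue_key_top=44,board=18))
E
```

```text
[ 0.47607847 -1.17218393  0.3755562 ]
47.0 [ 529.3 -155.1   47.3] [0.  0.5 1. ]
46.0 [ 529. -155.   46.] [ 0.1 -0.5  0.5]
45.0 [ 528.9 -154.9   44.9] [-0.3  0.2  0.2]
44.0 [ 528.9 -154.9   43.9] [-0.3  0.1 -0.4]
43.0 [ 528.9 -155.    42.9] [-0.9  0.8  0.4]
42.0 [ 529.1 -155.    42.1] [-1.1 -0.1  1.2]
41.0 [ 529.1 -155.    41.1] [-0.1  0.3  2.6]
40.0 [ 529.1 -155.    40. ] [0.5 1.  1.5]
39.0 [ 529.1 -155.    38.9] [-1.4 -0.1  1.6]
38.0 [ 529.1 -155.    37.9] [-0.8  0.1  1.5]
37.0 [ 529.1 -155.    36.9] [-0.3 -0.2  0.9]
36.0 [ 529.1 -155.    35.9] [ 0.5 -0.1  2.3]
35.0 [ 529.1 -155.    35.1] [-0.8 -0.   3.2]
34.0 [ 529.1 -155.    35. ] [-2.2  0.7  9.5]
11.9417 [ 0.43803342  0.43606002 -0.2966235 ]
white_key_top 0.61 [282.5 170.7  23.3  27. ] ext [ 530.5 -155.4   35. ] reg [ 529.4 -155.2   35. ]
blue_key_top 0.6 [315.6 253.3  29.4  27.7] ext [ 549.3 -238.5   44. ] reg [ 550.1 -239.3   44. ]
board 0.91 [324.4 170.  228.1 234.4] ext [ 571.7 -165.6   18. ] reg [ 575.4 -172.9   18. ]
```

View pics/w2.png

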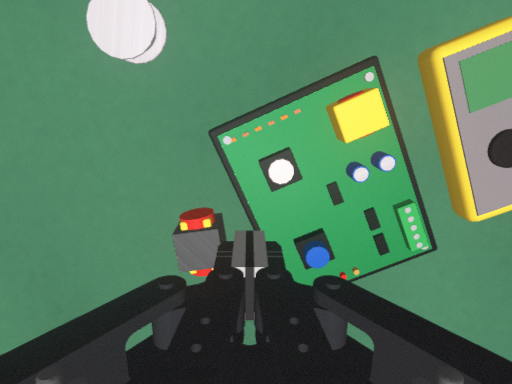

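The white cap now sits low at (281,171). It bottomed at z = 35 with 9.5 N, and the board hasn't moved. On to the green button.

```bash
python3 - <<'E'
from h import *
goto([450,265,230],[180,0,45])
print(get_obs()["t"],get_obs()["tcp_pos"],get_obs()["joint_pos"])
look("w3.png",dict(green_top=94,red_top=94,yellow_top=94,green_base=82))
E
```

```text
13.7083 [450.38551303 264.21633265 229.80474539] [ 2.27116727e+01 -1.08869229e-01  1.06313192e+02 -3.17967792e-02
  7.38090824e+01 -2.22075206e+01]
green_top 0.92 [277.6 198.   29.1  35. ] ext [480.3 270.5  94. ] reg [479.4 270.9  94. ]
red_top 0.44 [217.5 254.4  10.2  20.9] ext [480.4 193.4  94. ] reg [477.2 192.2  94. ]
yellow_top 0.46 [216.6 253.2   5.7  22.9] ext [479.  193.7  94. ] reg [477.1 192.8  94. ]
green_base 0.86 [279.9 192.6  49.9  49. ] ext [481.4 273.7  82. ] reg [479.7 270.8  82. ]
```

View pics/w3.png

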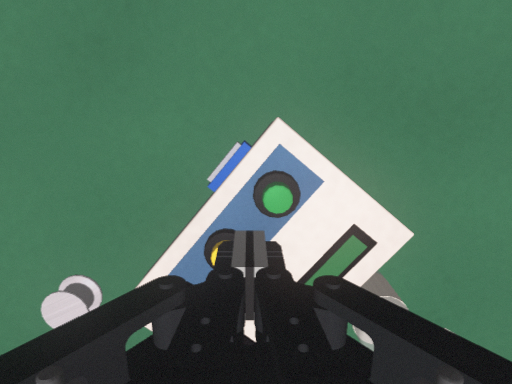

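The green cap is at (278,198), which gives about (480,269). The top camera gives (481,267), so they agree, and yellow is 75 mm away. Pressing it now.

```bash
python3 - <<'E'
from h import *
move_l([480,269.5,125],speed=150); move_l([480,269.5,97],speed=60)
print(get_obs()["wrist_force"])
press(480,269.5,97,84,11)
wait(0.3)
print(get_obs()["tcp_pos"],get_obs()["wrist_force"])
move_l([480,269.5,125],speed=60);move_l([450,265,230],speed=150)
print(get_obs()["t"],get_obs()["wrist_force"])
look("w4.png",dict(green_top=94,green_base=82))
a=get_image("top");b=get_image("scene")
save("fin.png",np.vstack([a[80:300,80:430],b[90:310,100:450]]))
E
```

```text
[-0.25238219  0.70345877 -0.38654674]
96.0 [480.3 269.6  96.3] [-0.7  1.1  0.4]
95.0 [480.  269.5  95. ] [-0.2 -0.2 -0.7]
94.0 [480.1 269.6  94.1] [-0.1  0.   0.3]
93.0 [480.2 269.6  93.2] [-0.1 -0.2  1.9]
92.0 [480.1 269.6  92.1] [-0.  -0.6  2.5]
91.0 [480.2 269.6  91.1] [-0.7 -0.2  3.3]
90.0 [480.2 269.6  90.1] [-0.5 -0.3  4.5]
89.0 [480.2 269.6  89.1] [-0.6  0.4  4.5]
88.0 [480.2 269.6  88.1] [-0.8  0.   4.1]
87.0 [480.2 269.6  87.2] [-0.7 -0.1  5.9]
86.0 [480.2 269.6  86.3] [ 0.1 -0.6  5.2]
85.0 [480.2 269.6  86. ] [-2.3 -1.2  9.6]
84.0 [480.3 269.6  85.9] [-4.1 -1.9 13.6]
[480.26361333 269.63395278  85.97649339] [-3.98995389 -1.47554241 14.03430705]
20.7083 [-0.9609311   0.19621599  0.4468492 ]
green_top 0.58 [278.2 200.   30.5  34.4] ext [480.7 270.2  94. ] reg [479.5 270.6  94. ]
green_base 0.77 [279.  196.4  45.2  48.9] ext [482.1 271.3  82. ] reg [479.6 270.8  82. ]
green_base 0.21 [277.1 233.3 278.7 226.6] ext [507.2 244.9  82. ] reg [503.7 264.   82. ]
```

View pics/fin.png

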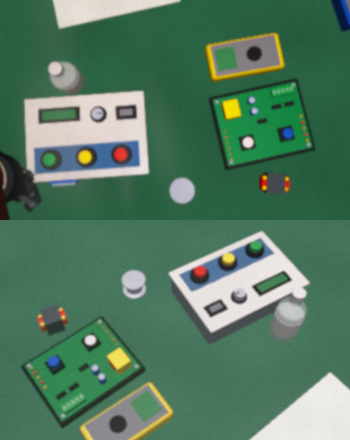

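The final pictures show the white key in, green back up, and everything else where it was. Signing off.

```bash
python3 -c "
from station import *
sign_off(); print(get_obs()['t'])"
```

```text
the job is handed in; nothing more can be done
the job is handed in; nothing more can be done
```

The test is started and the job is handed in. With the fingers shut, I pushed the white key all the way in, then pressed the green button right down, let it spring back, and withdrew.

- **White key:** it moved down from z ≈ 44 mm and bottomed at 35.0 mm with about 9.5 N. That is its full 9 mm of travel. The wrist picture taken after I withdrew shows the cap still low and the board where it was, within about 1 mm.
- **Green button:** it bottomed at z = 86.0 mm, its full 8 mm of travel, with about 14 N. After I withdrew, the network found the cap at about the same pixel position and size as before the press, so it looks back up.
- **Everything else:** the last top and scene pictures show the blue key, the red and yellow buttons and the loose things where they were. I judged that by eye and did not measure it.
- **Time and contact:** the last clock reading, just before the final pictures and hand-in, was 20.7 s. The arm stood clear of everything, with only sensor noise (about 1 N) on the wrist.

No check failed. The network scores were sometimes low: on the first wrist view of the tester, the red and yellow searches both landed on the yellow button. I relied on the pictures and on the top and wrist cameras agreeing to within about 4 mm.

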